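# Seat the keyed cell adapter in the photometer cell station

### The arm

A 6-joint arm with a two-finger parallel gripper is mounted at the origin on a cart in front of the work surface, level with it; the furniture and walls round the work are solid. World frame = base frame: x ahead of the robot, y to its left, z up, the work surface at z = 0. Lengths are in m, angles in rad, forces in N, time in s.
With the tool pointing down it reaches from about 0.35 to 0.975 m from the base axis. Payload 4.9 kg.
Tool frame: the origin (TCP) lies on the mounting face of the last link; the fingertips stand 173 mm ahead of it and the grasp point (between the pads) lies ctrl.pinch_z ahead of it (ctrl.pinch_z is the distance from the TCP to the grasp point, in m); z points along the fingers, y is the line along which they close (so a half turn about z gives the same grasp; the last joint's range is limited). The gripper opens to 85 mm and grips with 20 to 120 N. Pads are 22 mm wide; open, the fingers measure 114 mm over their backs; the gripper's body (76 mm by 85 mm) begins 54 mm behind the grasp point. The pads swing forward as they close: fully open they stand 13 mm farther back than shut.
Start: joints at [-1.395, 0.053, 1.613, -0, 1.476, -0.119], TCP at [0.182, -0.598, 0.405] pointing down, gripper open.
Joint ranges: [-3.01, 3.01], [-1.01, 2.22], [0.06, 2.58], [-1.02, 4.17], [0.09, 2.62], [-3.14, 3.14]. Speed limits (rad/s): [2.57, 2.57, 3.14, 3.14, 3.14, 3.14].

### API

Orientations are given as a rotation vector (axis times angle).
In Python, from station import telemetry, eyes, ctrl gives the robot as it stands.
- The arm moves only by the tool apply_moves, never from a script. Its argument "plan" is a list of rows, each a list of 5 numbers: the finger opening in m, from 0 to 0.0854, then the shift along the tool's x, y, z in m, then the turn about the tool's z in rad. In form: [[jaw, x, y, z, roll], ...]. A call has 1 to 12 rows; each row is the pose to reach, as a shift and turn from the pose commanded when the call began, along the tool's axes at that moment; what a row does not reach only later rows make up. A row lasts 1/12 s, in which the tool goes at most 41.7 mm and 7.16 degrees, less where a joint would pass 70% of its speed; a pose out of reach is approached as far as the arm can. A call with a gripper value outside its range is refused whole. The fingers move at their own pace and stop on an object; "newtons" is the grip in N (left out, the last holds). Time passes only in rows, so rows that repeat a pose let the fingers close. It gives the time, the measured TCP pose, the force, the opening and the grip force at its end, in the units of the state.
- telemetry.get_obs(): the state, without advancing time (a new reading comes with each control period).
- eyes.get_image(name): name is "scene" or "top" or "wrist"; returns a dict with "img" (400x640x3 uint8, blue, green, red), "range_z" (400x640 float32, m along the optical axis (not along the pixel's ray), 0 where there is no reading), "K" (3x3 intrinsics, pixels), "pose" (4x4, takes a point from camera to world coordinates); the wrist camera has in their place "hand_eye" (4x4, takes a point from camera to tool coordinates, whose origin is the TCP and whose axes are the flange's). Camera axes: x right, y down, z forward; pixel columns grow to the right and rows downward; lengths in m; the calibration is good to about 2 mm. The wrist camera is an equidistant fisheye: a pixel r from the principal point sees the ray r / f radians off the axis. A picture is of the moment at which its call begins: read the wrist's pose just before it.
- ctrl.finish_job(): hands the job in; it is judged then, once.
Trained networks look in a picture, given as the dict that the camera call returned (one of the last four; its "shot" number tells which), for a name from the list of things; names that differ only in an ending like _2 or _b are one class to them, and where a whole thing is asked for, a point or a joint stands for the part that bears it (a point fixed in the world has none). Each returns a list of dicts, best first, with "confidence" (0 to 1); they miss things now and then, are a little off and sometimes report something else, mostly with a low value. They report only what shows in the picture. A call takes as long as a camera call. They do not tell look-alikes from the thing itself.
- eyes.search_frame(thing, picture): "box" ([left, top, right, bottom] in pixels, round what is visible of it).
- eyes.outline_of(thing, picture): "region" (400x640 bool, what is visible of it) and "box" ([left, top, right, bottom] in pixels, round what is visible of it).
- eyes.tip_of(thing, picture): "point" ([column, row] in pixels: a listed point, or the origin of a listed thing).
The state is a dict: "t": time; "q": joint angles; "dq": joint speeds; "effort": joint torques, N m; "tool_pos": TCP position; "tool_rot": TCP orientation; "contact_force": force on the tool from outside, world axes, zero at the start; "wrist_torque": the same for the moment, N m; "opening": finger opening in m; "grip_force": force on a finger pad.
Only numpy, scipy, OpenCV 4.12 (cv2) and the standard library are available. Lean on these libraries where they do the work, as an engineer would, in place of code of your own. Each camera call takes 0.05 s, during which the arm holds its last target. There are 200 camera calls.

### The job

Fit the cell adapter that has a single locating nose into the round well of the cell station: turn it so that its nose lines up with the slot in the well's collar, lower it upright until it sits fully home on the well's floor, and let go. Leave the other adapter, the one with two noses, standing where it is.

Things in the scene. Friction and masses are not known exactly. Their poses are not given: they have to be found in the camera images.
- adapter_mid (a point): Adapter to fit: grey plastic, 72 mm tall, 120 g, upright on the worktop. Barrel 40 mm across, 38 mm tall, foot chamfered 4 mm; ONE nose sticks out along own -x. Grip bar on top (38 to 72 mm above the underside): 12 mm thick along own y, 36 mm long along own x (in line with the nose); pinch it across the 12 mm. Point: on the barrel's axis, half-way up (36 mm above the underside); own z up.
- adapter_nose (a point): Tip of that adapter's locating nose, 33 mm from the barrel's axis along own -x, 19 mm above the underside; axes as adapter_mid. The nose is upright, 12 mm wide, 13 mm proud of the barrel, with a rounded end; it runs from the barrel's top to 1 mm above the underside. (A wall cabinet overhangs the worktop, 0.57 m above it, from x = 0.58, its handles about 50 mm further out: carry low.)
- twin_mid (a point): The other adapter, to be left alone: same grey plastic, barrel, size and grip bar, but with TWO noses, along its own -x and +x (66 mm over both), so it cannot enter the well. Point: on its axis, half-way up (36 mm above the underside).
- station_well (a point): Centre of the well's floor, 8 mm above the worktop, on the fixed cell station: base plate 92 x 154 mm, black collar 74 mm outside, 46 mm inside, 30 mm tall (top 38 mm above the worktop), between two white housings of that height (own +y, -y). Slot 20 mm wide, full height, through the collar on its own -x side. Seated, the adapter has the station's yaw and adapter_mid is 36 mm above this point.
Mind the look-alikes: they are no part of the job. Leave any turquoise look-alike of the part that bears adapter_mid alone.

How it is judged:
At the end, for the whole second after the job is handed in: The single-nose adapter stands in the station's well with its nose in the slot: its axis within 12 mm of the well's, its underside within 8 mm of the well's floor, its nose on the slot's side of the well, upright within 10 degrees, at rest; the two-nose adapter is within 30 mm of where it stood (horizontal distance between adapter_mid and station_well below 0.012 m and z of adapter_mid in the frame of station_well below 0.044 m and x of adapter_nose in the frame of station_well below -0.018 m and angle between adapter_mid's own z axis and vertical below 0.17 rad and linear speed of adapter below 0.02 m/s and distance of twin_mid from where it was at the start of the episode below 0.03 m); the robot touches nothing.
It fails at once if the two-nose adapter is moved by more than 30 mm (distance of twin_mid from where it was at the start of the episode above 0.03 m).
It also fails if it takes over 48 s, if anything falls off the work surface, if the arm or the gripper's body presses on something with over 40 N, if the wrist force passes 120 N, or if a joint passes its speed limit or range.

## Working session

There is one attempt and no reset: what is moved stays moved. The work goes in short steps, Python scripts to look and compute and a tool call to move; the robot and the scene stay as the last step left them, time stands still between calls to the robot, and variables do not carry over. Pictures are saved under pics/ and viewed, at most 10 in all, crops included, and the job is handed in when it is done.

Besides the shell and the picture viewer there is one more tool, called after ">>>" as name(argument=value, ...), one argument or row to a line, values as JSON. apply_moves: Moves the arm, as the interface text tells. Its arguments: {"type":"object","properties":{"plan":{"type":"array","items":{"type":"array","items":{"type":"number"}}},"newtons":{"type":"number"}},"required":["plan"]}

```bash
mkdir -p pics
cat > h.py <<'E'
import numpy as np, cv2
from scipy.spatial.transform import Rotation as R
from station import telemetry, eyes, ctrl
def pts(d):
    "world point per pixel, scene/top"
    v,u=np.mgrid[0:400,0:640]; K=d["K"]; z=d["range_z"]
    P=np.stack([(u-K[0,2])/K[0,0]*z,(v-K[1,2])/K[1,1]*z,z,np.ones_like(z)],-1)
    W=(P@np.array(d["pose"]).T)[...,:3]; W[z==0]=np.nan; return W
E
python3 - <<'E'
from h import *
print(ctrl.pinch_z, telemetry.get_obs())
ims=[]
for n in("scene","top"):
    d=eyes.get_image(n); W=pts(d); np.savez("d_"+n,**{k:d[k] for k in("img","range_z","K","pose")}); cv2.imwrite(f"pics/{n}.png",d["img"])
    for t in("adapter_mid","adapter_nose","twin_mid","station_well"):
        for r in eyes.tip_of(t,d)[:4]:
            c,w=np.round(r["point"]).astype(int); print(n,t,c,w,round(r["confidence"],2),W[min(w,399),min(c,639)].round(3))
E
```

```text
0.1547 {'t': 0.0, 'q': array([-1.39500110e+00,  5.33758779e-02,  1.61426424e+00, -2.52535164e-05,
        1.47599737e+00, -1.19000403e-01]), 'dq': array([-0.00053924,  0.00018098,  0.00016748,  0.00071891, -0.00131414,
       -0.00095795]), 'effort': array([ 2.82885139e-04, -3.93683338e+01, -3.70175672e+01, -1.59381507e-04,
        7.02486388e-03,  1.01444238e-05]), 'tool_pos': array([ 0.18154235, -0.59778346,  0.40346864]), 'tool_rot': array([-3.10550540e+00, -4.61092606e-01,  1.30585837e-04]), 'contact_force': array([ 0.17212164,  0.08541165, -0.540522  ]), 'wrist_torque': array([ 0.03573535,  0.01401975, -0.00339659]), 'grip_force': 0.0, 'opening': 0.08536933828317553}
scene adapter_mid 398 159 0.8 [ 0.412 -0.307  0.037]
scene adapter_mid 359 162 0.72 [ 0.51  -0.228  0.036]
scene adapter_mid 286 227 0.61 [0.484 0.219 0.039]
scene adapter_mid 220 276 0.43 [0.485 0.419 0.044]
scene adapter_nose 270 230 0.65 [0.546 0.193 0.002]
scene adapter_nose 394 158 0.53 [ 0.426 -0.307  0.038]
scene twin_mid 222 279 0.68 [0.479 0.421 0.042]
top adapter_mid 274 209 0.77 [0.47  0.207 0.065]
top adapter_nose 268 199 0.78 [0.501 0.214 0.076]
top twin_mid 207 231 0.54 [0.486 0.408 0.037]
top station_well 330 192 0.92 [0.491 0.025 0.011]
```

View pics/scene.png

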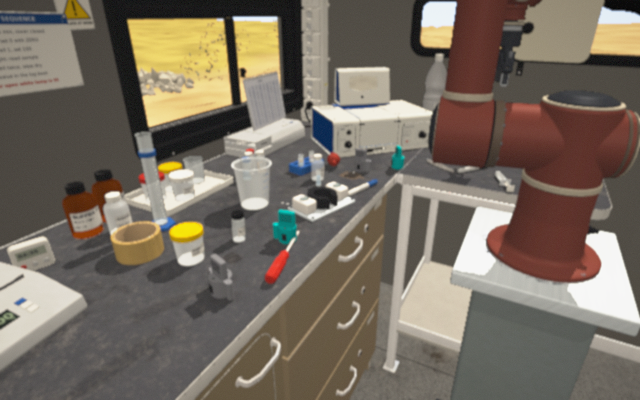

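View pics/top.png

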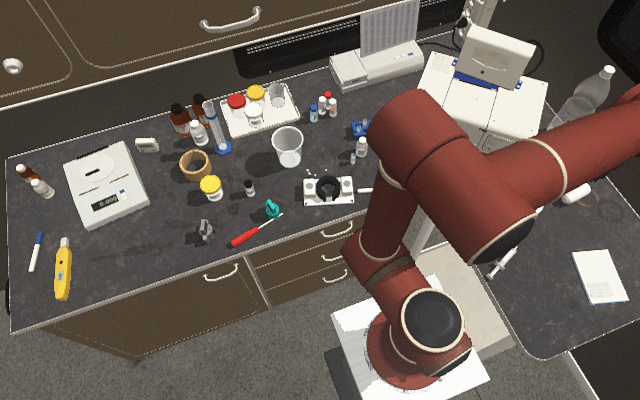

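Scene picture: turquoise look-alikes at (286,227) and (398,159); a grey adapter at (220,276); a greyish thing at (359,165); station at about (322,197). In the top picture the grey one is at (206,231), turquoise at (272,209), and the well at (329,188). The arm hides the right side of the top view. I'll crop close on the two grey candidates.

Run:
```python
from h import *
s=np.load("d_scene.npz"); t=np.load("d_top.npz")
f=lambda im,x,y,w=40,h=30:cv2.resize(im[y-h:y+h,x-w:x+w],(400,300),interpolation=cv2.INTER_CUBIC)
cv2.imwrite("pics/crop.png",np.vstack([np.hstack([f(s["img"],220,276),f(s["img"],370,165)]),np.hstack([f(t["img"],206,230),f(t["img"],330,190)])]))
```

```text
(no output)
```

View pics/crop.png

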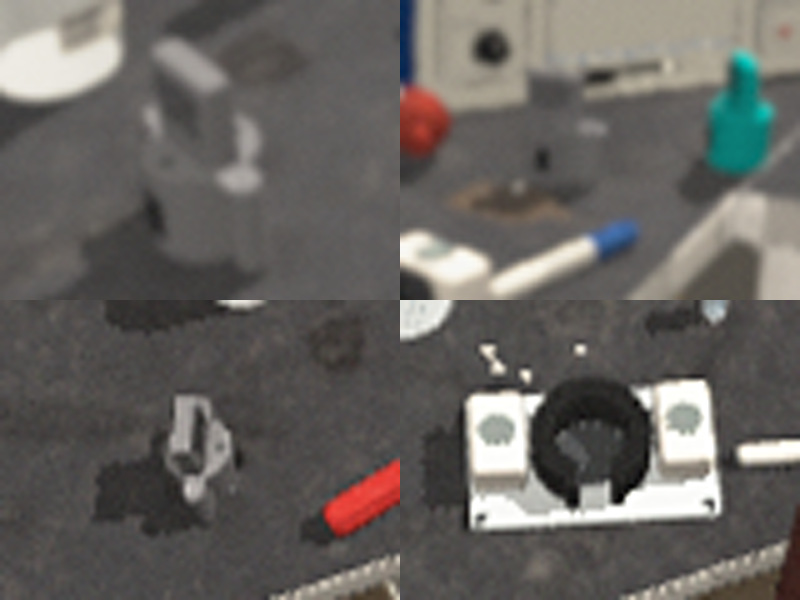

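The left grey one at scene (220,276) may have a second nose hidden behind it. The right grey one at (356,163) shows one nose, to the right. Overhead views will settle it, so I'll move towards the right one first.

>>> apply_moves(
  plan=[
    [0.085, 0.037, -0.025, 0, 0],
    [0.085, 0.074, -0.05, 0, 0],
    [0.085, 0.11, -0.075, 0, 0],
    [0.085, 0.148, -0.1, 0, 0],
    [0.085, 0.185, -0.125, 0, 0],
    [0.085, 0.222, -0.15, 0, 0],
    [0.085, 0.26, -0.175, 0, 0],
    [0.085, 0.3, -0.2, 0, 0],
    [0.085, 0.335, -0.225, 0, 0],
    [0.085, 0.37, -0.25, 0, 0],
    [0.085, 0.37, -0.25, 0, 0],
  ],
)

```text
t: 1.42
tool_pos: [0.4643, -0.2486, 0.4051]
tool_rot: [-3.107, -0.464, -0.002]
contact_force: [-0.2, -0.5, -0.2]
opening: 0.0853
grip_force: 0.0
```

```bash
cat >> h.py <<'E'
def wrist():
    o=telemetry.get_obs(); d=eyes.get_image("wrist"); T=np.eye(4); T[:3,:3]=R.from_rotvec(o["tool_rot"]).as_matrix(); T[:3,3]=o["tool_pos"]
    C=T@np.array(d["hand_eye"]); v,u=np.mgrid[0:400,0:640]; K=d["K"]
    x=(u-K[0,2])/K[0,0]; y=(v-K[1,2])/K[1,1]; r=np.hypot(x,y)+1e-9
    z=d["range_z"]; s=np.tan(np.minimum(r,1.5))/r
    P=np.stack([x*s*z,y*s*z,z,np.ones_like(z)],-1); W=(P@C.T)[...,:3]; W[(z==0)|(r>1.45)]=np.nan
    return o,d,W,C
def proj(C,K,p):
    q=np.linalg.inv(C)@np.append(p,1); th=np.arctan2(np.hypot(q[0],q[1]),q[2]); a=np.arctan2(q[1],q[0])
    return K[0,2]+K[0,0]*th*np.cos(a),K[1,2]+K[1,1]*th*np.sin(a)
E
python3 - <<'E'
from h import *
o,d,W,C=wrist(); cv2.imwrite("pics/w1.png",d["img"]); print(o["tool_pos"],o["tool_rot"],C.round(3),d["K"])
np.savez("w1",W=W,img=d["img"])
for t in("adapter_mid","adapter_nose","twin_mid","station_well"):
    for r in eyes.tip_of(t,d)[:4]:
        c,w=np.clip(np.round(r["point"]).astype(int),0,[639,399]); print(t,c,w,round(r["confidence"],2),W[w,c].round(3))
E
```

```text
[ 0.46434464 -0.24862251  0.4050513 ] [-3.10707326e+00 -4.64204241e-01 -1.76331015e-03] [[ 0.292 -0.922 -0.254  0.53 ]
 [-0.956 -0.281 -0.077 -0.228]
 [-0.     0.266 -0.964  0.374]
 [ 0.     0.     0.     1.   ]] [[309.70691629   0.         320.70373168]
 [  0.         309.70691629 198.66875203]
 [  0.           0.           1.        ]]
adapter_mid 32 81 0.79 [0.491 0.206 0.047]
adapter_mid 369 228 0.79 [ 0.424 -0.319  0.039]
adapter_mid 326 161 0.47 [ 0.484 -0.248  0.038]
adapter_nose 393 218 0.89 [ 0.442 -0.344  0.034]
adapter_nose 327 159 0.66 [ 0.486 -0.249  0.038]
adapter_nose 44 59 0.61 [0.526 0.243 0.001]
station_well 125 90 0.87 [0.501 0.036 0.009]
```

View pics/w1.png

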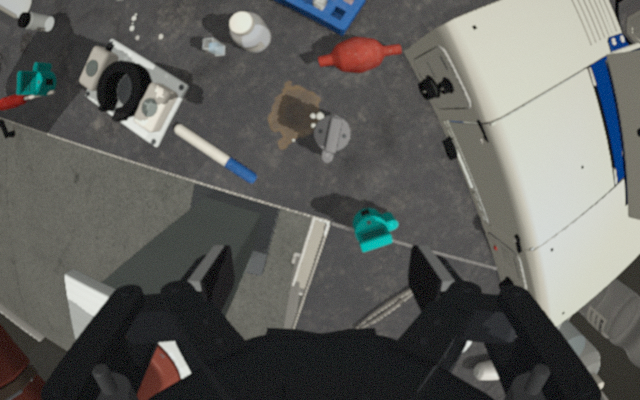

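The wrist picture shows a grey adapter at about (331,137) with a nose at (328,156), the turquoise one at (374,230), and the station at (135,92). Next is a close crop of that grey one.

Run:
```python
from h import *
z=np.load("w1.npz"); im=z["img"]; W=z["W"]
f=lambda im,x,y,w=32,h=32:cv2.resize(im[y-h:y+h,x-w:x+w],(400,400),interpolation=cv2.INTER_CUBIC)
hm=np.nan_to_num(np.clip(W[...,2]/0.08,0,1)*255).astype(np.uint8); hm=cv2.applyColorMap(hm,cv2.COLORMAP_JET)
cv2.imwrite("pics/crop2.png",np.hstack([f(im,330,138),f(hm,330,138)]))
```

```text
(no output)
```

View pics/crop2.png

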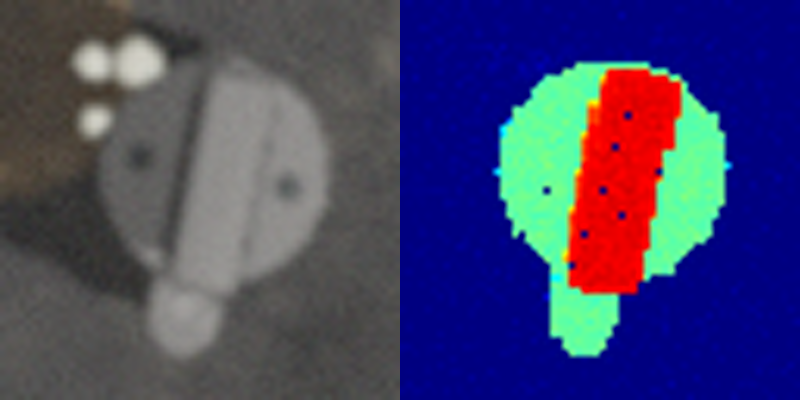

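One nose and no second one, so this is the adapter to fit; the left one is the twin. Now to measure it and the station.

```bash
cat >> h.py <<'E'
def adapter(W,c,rad=0.05):
    m=np.hypot(W[...,0]-c[0],W[...,1]-c[1])<rad
    bar=W[m&(W[...,2]>.065)&(W[...,2]<.08)]; mid=W[m&(W[...,2]>.033)&(W[...,2]<.045)]
    bc,(bw,bh),_=cv2.minAreaRect((bar[:,:2]*1000).astype(np.float32)); bc=np.array(bc)/1000
    a=bar[:,:2]-bar[:,:2].mean(0); e=np.linalg.svd(a,full_matrices=False)[2][0]
    r=mid[:,:2]-bc; far=r[np.hypot(*r.T)>.024].mean(0)
    if far@e<0:e=-e
    return dict(bar=bc,size=(bw,bh),barz=np.median(bar[:,2]),midz=np.median(mid[:,2]),nose_dir=np.arctan2(e[1],e[0]),far_dir=np.arctan2(far[1],far[0]),far_r=np.hypot(*r.T).max(),n=(len(bar),len(mid)))
def well(W,img,c):
    m=(np.hypot(W[...,0]-c[0],W[...,1]-c[1])<.06)&(abs(W[...,2]-.038)<.005)&(img.max(-1)<70)
    p=W[m][:,:2]
    from scipy.optimize import least_squares
    # centre so that points fill annulus 23..37 mm
    f=lambda q:np.maximum(0,np.hypot(*(p-q).T)-.037)+np.maximum(0,.023-np.hypot(*(p-q).T))
    s=least_squares(f,p.mean(0),loss='soft_l1',f_scale=.001).x
    r=p-s; h=np.histogram(np.degrees(np.arctan2(r[:,1],r[:,0])),36,(-180,180))[0]
    hw=(np.hypot(W[...,0]-c[0],W[...,1]-c[1])<.09)&(abs(W[...,2]-.038)<.006)&(img.min(-1)>110)
    hp=W[hw][:,:2]; e=np.linalg.svd(hp-hp.mean(0),full_matrices=False)[2][0]
    return dict(c=s,n=len(p),h=h,hc=hp.mean(0),hdir=np.degrees(np.arctan2(e[1],e[0])),z=np.median(W[m][:,2]))
E
python3 - <<'E'
from h import *
z=np.load("w1.npz"); print(adapter(z["W"],(.49,-.235)))
print(well(z["W"],z["img"],(.5,.03)))
t=np.load("d_top.npz"); print(well(pts(t),t["img"],(.5,.03)))
W=pts(t); print(adapter(W,(.48,.41)))
E
```

```text
{'bar': array([ 0.51495258, -0.24498557]), 'size': (35.86469268798828, 13.258024215698242), 'barz': np.float64(0.07152165989114403), 'midz': np.float64(0.03780967948109737), 'nose_dir': np.float64(-3.0499751587464248), 'far_dir': np.float64(-3.0403229772146627), 'far_r': np.float64(0.0328240096533371), 'n': (442, 685)}
{'c': array([0.50189171, 0.02841904]), 'n': 1262, 'h': array([29, 35, 34, 32, 41, 42, 44, 43, 48, 44, 49, 50, 46, 42, 46, 44, 36,
       33, 32, 34, 36, 39, 40, 35, 36, 35, 36, 40, 34, 31, 29, 42, 25,  0,
        0,  0]), 'hc': array([0.50220211, 0.00939269]), 'hdir': np.float64(-107.28844017797472), 'z': np.float64(0.03785465245017133)}
{'c': array([0.49980411, 0.02943981]), 'n': 230, 'h': array([7, 8, 8, 7, 9, 7, 3, 5, 8, 6, 5, 6, 8, 8, 9, 8, 8, 8, 8, 7, 5, 7,
       3, 4, 7, 7, 8, 8, 6, 8, 9, 7, 7, 0, 0, 1]), 'hc': array([0.50205012, 0.02785967]), 'hdir': np.float64(73.19071632513597), 'z': np.float64(0.038847089340873664)}
{'bar': array([0.49150635, 0.4112529 ]), 'size': (12.120094299316406, 36.706077575683594), 'barz': np.float64(0.0727667255427693), 'midz': np.float64(0.039538206042031954), 'nose_dir': np.float64(2.8088629274806665), 'far_dir': np.float64(3.0494299694030094), 'far_r': np.float64(0.0336997271643319), 'n': (61, 101)}
```

The adapter fits its description: the bar measures 36×13 mm at z 71.5 mm, the nose reaches 33 mm and points at −174.7°. The well is at about (0.501, 0.029) with its slot at 163°. I'll go above the adapter and re-check from there.

>>> apply_moves(
  plan=[
    [0.05, 0.02, 0.005, 0.02, 0.1],
    [0.05, 0.04, 0.0114, 0.05, 0.204],
    [0.05, 0.0495, 0.0114, 0.08, 0.204],
    [0.05, 0.0495, 0.0114, 0.11, 0.204],
    [0.05, 0.0495, 0.0114, 0.11, 0.204],
    [0.05, 0.0495, 0.0114, 0.11, 0.204],
  ],
)

```text
t: 2.17
tool_pos: [0.5125, -0.2486, 0.2928]
tool_rot: [-3.136, -0.14, 0.006]
contact_force: [-0.4, -0.0, 0.6]
opening: 0.0498
grip_force: 0.0
```

Run:
```python
from h import *
o,d,W,C=wrist(); cv2.imwrite("pics/w2.png",d["img"]); Rm=R.from_rotvec(o["tool_rot"]).as_matrix()
print(o["tool_pos"],Rm.round(4)); a=adapter(W,(.515,-.245)); print(a)
print("shift tool",Rm.T@(np.append(a["bar"],.061+ctrl.pinch_z)-o["tool_pos"]), "x heading",np.degrees(np.arctan2(Rm[1,0],Rm[0,0])), np.degrees(a["nose_dir"]))
```

```text
[ 0.51247734 -0.24857093  0.29284465] [[ 0.996   0.0888 -0.0041]
 [ 0.0888 -0.996   0.0024]
 [-0.0039 -0.0028 -1.    ]]
{'bar': array([ 0.51509503, -0.24561772]), 'size': (36.161495208740234, 12.743868827819824), 'barz': np.float64(0.07150949683891755), 'midz': np.float64(0.037789429019382925), 'nose_dir': np.float64(-3.0472333139535124), 'far_dir': np.float64(-3.055252506527634), 'far_r': np.float64(0.03309692710582199), 'n': (965, 1235)}
shift tool [ 0.00317171 -0.00249269  0.07714011] x heading 5.096526291214615 -174.59360808119962
```

View pics/w2.png

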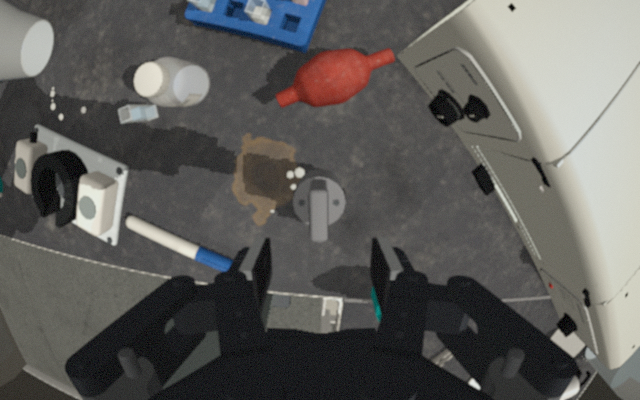

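Wrist picture: the adapter is centred at about (319,205) between the fingers, with nothing in their path. The turquoise one sits behind at (376,300), below the gripper body and clear of it. Descending and gripping.

>>> apply_moves(
  plan=[
    [0.05, 0.003, -0.0025, 0.02, 0],
    [0.05, 0.003, -0.0025, 0.045, 0],
    [0.05, 0.003, -0.0025, 0.065, 0],
    [0.05, 0.003, -0.0025, 0.077, 0],
    [0.05, 0.003, -0.0025, 0.077, 0],
    [0.05, 0.003, -0.0025, 0.077, 0],
  ],
)

```text
t: 2.72
tool_pos: [0.5168, -0.2458, 0.2193]
tool_rot: [3.137, 0.142, 0.002]
contact_force: [0.2, 0.1, 0.1]
opening: 0.0498
grip_force: 0.0
```

>>> apply_moves(
  plan=[
    [0.02, 0, 0, 0, 0],
    [0.005, 0, 0, 0, 0],
    [0.0, 0, 0, 0, 0],
    [0.0, 0, 0, 0, 0],
    [0.0, 0, 0, 0, 0],
    [0.0, 0, 0, 0, 0],
    [0.0, 0, 0, 0, 0],
    [0.0, 0, 0, 0, 0],
  ],
  newtons=40,
)

```text
t: 3.38
tool_pos: [0.5172, -0.2455, 0.2195]
tool_rot: [3.137, 0.143, 0.004]
contact_force: [0.4, 1.2, 7.3]
opening: 0.0114
grip_force: 40.1
```

Gripped at 11.4 mm. Next: lift, carry towards the station and stop short to measure.

>>> apply_moves(
  plan=[
    [0.0, 0, 0, -0.02, 0],
    [0.0, 0, 0, -0.05, 0],
    [0.0, 0, 0, -0.08, 0],
    [0.0, 0, -0.03, -0.08, 0.08],
    [0.0, 0, -0.06, -0.08, 0.16],
    [0.0, 0, -0.09, -0.08, 0.24],
    [0.0, 0, -0.12, -0.08, 0.32],
    [0.0, 0, -0.15, -0.08, 0.387],
    [0.0, 0, -0.175, -0.08, 0.387],
    [0.0, 0, -0.185, -0.08, 0.387],
    [0.0, 0, -0.185, -0.08, 0.387],
    [0.0, 0, -0.185, -0.08, 0.387],
  ],
)

```text
t: 4.38
tool_pos: [0.4996, -0.0608, 0.2975]
tool_rot: [3.107, -0.462, -0.0]
contact_force: [-0.6, 0.2, -0.5]
opening: 0.0112
grip_force: 39.3
```

```bash
cat > m.py <<'E'
from h import *
import sys
o,d,W,C=wrist(); cv2.imwrite(f"pics/{sys.argv[1]}.png",d["img"]); Rm=R.from_rotvec(o["tool_rot"]).as_matrix()
print(o["tool_pos"],o["opening"],"x heading",np.degrees(np.arctan2(Rm[1,0],Rm[0,0])),"tilt",Rm[:2,2])
w=well(W,d["img"],(.5,.029)); print(w)
# held adapter in tool frame: points near the tool axis
P=(W-o["tool_pos"])@Rm; m=(np.hypot(P[...,0],P[...,1])<.045)&(P[...,2]>.13)&(P[...,2]<.24)
q=P[m]; print(len(q), np.histogram(q[:,2],22,(.13,.24))[0])
np.savez(sys.argv[1],q=q,W=W,img=d["img"],P=P)
E
python3 m.py w3
```

```text
[ 0.49960342 -0.06084701  0.29750917] 0.011249328133453494 x heading -16.903338929222553 tilt [-0.00027332 -0.00067574]
{'c': array([0.50197389, 0.02862419]), 'n': 3163, 'h': array([ 71,  87,  79,  77,  83,  89,  98, 102, 114, 119, 122, 118, 123,
       122, 118, 121, 114, 101,  95,  88,  92,  90,  91,  94,  97,  90,
        93,  87,  78,  83,  82,  91,  53,   0,   0,   1]), 'hc': array([0.51214822, 0.03092229]), 'hdir': np.float64(76.74483766144364), 'z': np.float64(0.037804506057013715)}
6681 [ 372  656  312 2109  401  368  347  191   72   91  858  163  201  148
  158  122  111    1    0    0    0    0]
```

View pics/w3.png

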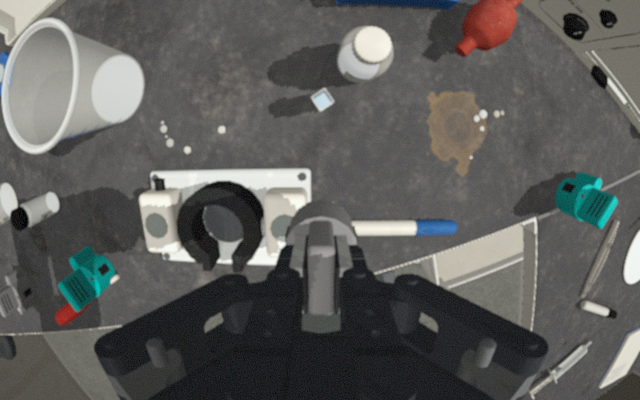

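The adapter is held and square to the station, with its barrel at (320,220). The well is at (222,222) and the slot at (226,262) faces the robot. Now to compute the fine offsets.

```bash
cat > f.py <<'E'
from h import *
import sys
z=np.load(sys.argv[1]+".npz"); W,img,q=z["W"],z["img"],z["q"]
s=well(W,img,(.502,.0286))["c"]
m=(np.hypot(W[...,0]-s[0],W[...,1]-s[1])<.037)&(abs(W[...,2]-.038)<.004); p=W[m][:,:2]-s
r=np.hypot(*p.T)
for a,b in((.025,.029),(.029,.032),(.032,.036)):
    t=np.sort(np.degrees(np.arctan2(p[:,1],p[:,0]))[(r>a)&(r<b)]%360); g=np.diff(t); i=g.argmax(); print("slot dir",(t[i]+t[i+1])/2,"width mm",2000*(a+b)/2*np.sin(np.radians(g[i]/2)))
# barrel top
h=np.median(q[(q[:,2]>.178)&(q[:,2]<.19)][:,2]); b=q[(abs(q[:,2]-h)<.003)]; print("barrel top z tool",h,len(b))
hull=cv2.convexHull((b[:,:2]*1000).astype(np.float32))[:,0]; k=hull[hull[:,0]>0.5]; print(k.round(1).tolist())
from scipy.optimize import least_squares
print("axis mm",least_squares(lambda c:np.hypot(*(k-c).T)-20,[0,0],loss='soft_l1').x)
E
python3 f.py w3
```

```text
slot dir 162.63355037036342 width mm 18.945718206626943
slot dir 162.3141674187837 width mm 19.332533435724105
slot dir 162.61304781441675 width mm 20.16949753440662
barrel top z tool 0.18198552413989924 873
[[17.299999237060547, 0.800000011920929], [16.200000762939453, 6.099999904632568], [15.899999618530273, 7.099999904632568], [12.5, 12.399999618530273], [9.300000190734863, 15.100000381469727], [6.0, 16.899999618530273], [5.300000190734863, 17.200000762939453], [1.600000023841858, 17.899999618530273], [0.800000011920929, 18.0], [0.8999999761581421, -20.0], [1.7000000476837158, -19.899999618530273], [4.5, -19.399999618530273], [5.699999809265137, -19.0], [6.400000095367432, -18.600000381469727], [11.199999809265137, -15.300000190734863], [12.600000381469727, -13.399999618530273], [15.199999809265137, -9.600000381469727], [16.0, -8.0], [16.5, -6.900000095367432], [17.0, -2.799999952316284], [17.200000762939453, -0.699999988079071]]
axis mm [-2.74842641 -0.89888965]
```

>>> apply_moves(
  plan=[
    [0.0, -0.006, -0.03, 0, 0.005],
    [0.0, -0.013, -0.06, 0, 0.01],
    [0.0, -0.021, -0.0855, 0, 0.01],
    [0.0, -0.021, -0.0855, 0, 0.01],
    [0.0, -0.021, -0.0855, 0.015, 0.01],
    [0.0, -0.021, -0.0855, 0.028, 0.01],
    [0.0, -0.021, -0.0855, 0.028, 0.01],
    [0.0, -0.021, -0.0855, 0.028, 0.01],
  ],
)

```text
t: 5.1
tool_pos: [0.5045, 0.0258, 0.269]
tool_rot: [3.104, -0.482, -0.003]
contact_force: [-0.2, 0.1, -1.0]
opening: 0.0111
grip_force: 39.6
```

```bash
python3 m.py w4; python3 f.py w4 | grep -v '\[\['
python3 - <<'E'
from h import *
z=np.load("w4.npz"); W,P,img=z["W"],z["P"],z["img"]
from scipy.optimize import least_squares
# dark collar top, outer rim only
m=(np.hypot(W[...,0]-.502,W[...,1]-.0286)<.045)&(abs(W[...,2]-.038)<.0035)&(img.max(-1)<70)
k=cv2.convexHull((P[m][:,:2]*1000).astype(np.float32))[:,0]; k=k[k[:,0]>2]
print("collar centre tool mm",least_squares(lambda c:np.hypot(*(k-c).T)-37,[0,0],loss='soft_l1').x,len(k))
cv2.imwrite("pics/w4c.png",cv2.resize(img[120:340,180:460],(800,600)))
E
```

```text
[0.50448655 0.0258316  0.26895663] 0.01110948966720789 x heading -17.63593685561258 tilt [-0.00206824 -0.00023809]
{'c': array([0.50287508, 0.02910457]), 'n': 3575, 'h': array([  0,   0,   0,   8,  51,  97, 121, 135, 139, 142, 143, 161, 172,
       173, 170, 180, 180, 171, 166, 159, 159, 151, 135, 143, 142, 140,
       135, 112,  81,   9,   0,   0,   0,   0,   0,   0]), 'hc': array([0.50837936, 0.02685369]), 'hdir': np.float64(72.73443999065023), 'z': np.float64(0.03784669966349971)}
11314 [ 369  659  311 2121  372  363  366  193   71   92  854  170  196  150
  151  128  110    0    0  209 4077  352]
slot dir 167.91586833339002 width mm 47.97363863110166
slot dir 166.3515115838079 width mm 50.11645812480806
slot dir 164.1314887659093 width mm 54.43529206251908
barrel top z tool 0.18202702065161416 872
axis mm [-2.77373526 -0.93751482]
collar centre tool mm [-2.14807421 -2.46394004] 25
```

View pics/w4c.png

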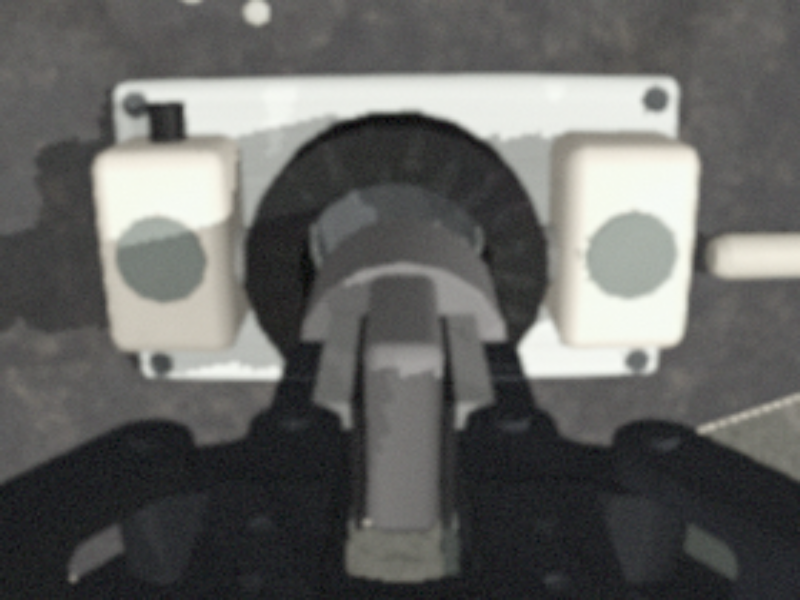

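The adapter hangs over the well about 1.5 mm to the right of centre (barrel centre about 404, collar centre about 397 in the crop). I'll correct that and lower it.

>>> apply_moves(
  plan=[
    [0.0, 0, -0.0014, 0.004, 0],
    [0.0, 0, -0.0014, 0.009, 0],
    [0.0, 0, -0.0014, 0.014, 0],
    [0.0, 0, -0.0014, 0.019, 0],
    [0.0, 0, -0.0014, 0.023, 0],
    [0.0, 0, -0.0014, 0.023, 0],
  ],
)

```text
t: 5.65
tool_pos: [0.5044, 0.0285, 0.2453]
tool_rot: [3.105, -0.479, -0.004]
contact_force: [0.2, -0.5, -1.7]
opening: 0.0115
grip_force: 39.6
```

No contact, and it is inside the collar. Continuing down.

>>> apply_moves(
  plan=[
    [0.0, 0, 0, 0.004, 0],
    [0.0, 0, 0, 0.008, 0],
    [0.0, 0, 0, 0.012, 0],
    [0.0, 0, 0, 0.015, 0],
    [0.0, 0, 0, 0.0165, 0],
    [0.0, 0, 0, 0.0165, 0],
    [0.0, 0, 0, 0.0165, 0],
  ],
)

```text
t: 6.23
tool_pos: [0.5049, 0.0284, 0.2301]
tool_rot: [3.105, -0.479, -0.0]
contact_force: [-0.9, 0.4, -1.0]
opening: 0.0113
grip_force: 39.6
```

>>> apply_moves(
  plan=[
    [0.0, 0, 0, 0.001, 0],
    [0.0, 0, 0, 0.002, 0],
    [0.0, 0, 0, 0.003, 0],
    [0.0, 0, 0, 0.003, 0],
    [0.0, 0, 0, 0.003, 0],
  ],
)

```text
t: 6.65
tool_pos: [0.5051, 0.0284, 0.2275]
tool_rot: [-3.105, 0.479, -0.001]
contact_force: [-0.4, 0.4, 1.7]
opening: 0.0111
grip_force: 39.9
```

The contact force is rising and the height matches the floor. Releasing gently to 40 mm, then going straight up.

>>> apply_moves(
  plan=[
    [0.02, 0, 0, 0, 0],
    [0.03, 0, 0, 0, 0],
    [0.04, 0, 0, 0, 0],
    [0.04, 0, 0, 0, 0],
    [0.04, 0, 0, 0, 0],
    [0.04, 0, 0, -0.015, 0],
    [0.04, 0, 0, -0.04, 0],
    [0.04, 0, 0, -0.075, 0],
    [0.04, -0.03, 0, -0.11, 0],
    [0.04, -0.06, 0, -0.11, 0],
    [0.04, -0.06, 0, -0.11, 0],
    [0.04, -0.06, 0, -0.11, 0],
  ],
)

```text
t: 7.65
tool_pos: [0.4469, 0.0468, 0.3377]
tool_rot: [-3.105, 0.478, -0.004]
contact_force: [0.4, -0.2, 0.2]
opening: 0.0398
grip_force: 0.0
```

Run:
```python
from h import *
o,d,W,C=wrist(); print(o["tool_pos"],o["contact_force"])
s=np.array([.502,.029]); m=np.hypot(*(W[...,:2]-s).transpose(2,0,1))<.04
z=W[...,2]
bar=W[m&(z>.06)&(z<.12)]; mid=W[m&(z>.0415)&(z<.056)]
print("bar top z",np.median(bar[:,2]),"xy",cv2.minAreaRect((bar[:,:2]*1000).astype(np.float32)))
print("barrel top z",np.median(mid[:,2]),len(mid)); r=mid[:,:2]-s; f=r[np.hypot(*r.T)>.024]; print("nose",len(f),np.degrees(np.arctan2(*f.mean(0)[::-1])),np.hypot(*f.T).max())
print(well(W,d["img"],s)["c"])
cv2.imwrite("pics/w5.png",d["img"])
```

```text
[0.44688967 0.04684255 0.33774017] [ 0.42771366 -0.2184995   0.18002569]
bar top z 0.07959638911260264 xy ((502.4615478515625, 29.792177200317383), (12.65733528137207, 34.2296257019043), 72.23345947265625)
barrel top z 0.04587285002668412 1101
nose 119 159.09423924375554 0.032002643967715245
[0.50195644 0.02944334]
```

View pics/w5.png

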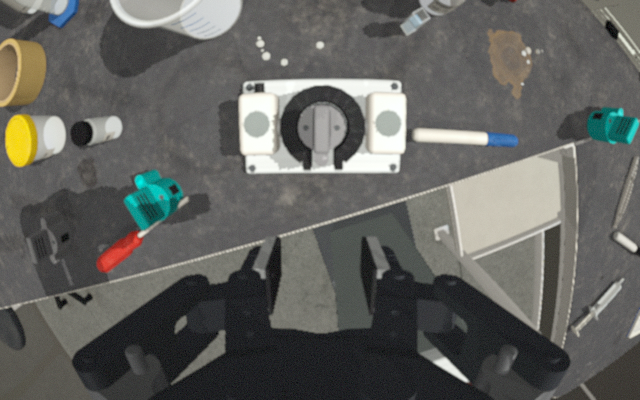

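The adapter sits at (322,125) in the well with its nose in the slot at (322,155). The bar top is at 79.6 mm against 80 expected, and the axis is within 1 mm of the well's. The gripper is clear, so I'm handing in.

```bash
python3 -c "
from station import ctrl
print(ctrl.finish_job())"
```

```text
the job is handed in; nothing more can be done
None
```

The single-nose adapter is fully home in the well with its nose in the slot and released, the two-nose adapter was never touched, and the job was handed in at about 8 s (the hand-in returned no verdict).

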